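# Make up the washing kit and the drying kit

## Robot

A 6-joint arm with a two-finger parallel gripper is mounted at the origin on the work surface. World frame = base frame: x ahead of the robot, y to its left, z up, the work surface at z = 0. Lengths are in mm, angles in rad, forces in N, time in s.
With the tool pointing down it reaches from about 250 to 775 mm from the base axis. Payload 8.9 kg.
Tool frame: the origin (TCP) lies midway between the tips of the shut fingers; the grasp point (between the pads) lies 19 mm behind it; z points along the fingers, y is the line along which they close (so a half turn about z gives the same grasp; the last joint's range is limited). The gripper opens to 85 mm and grips with 20 to 120 N. Pads are 22 mm wide; open, the fingers measure 114 mm over their backs; the gripper's body (76 mm by 85 mm) begins 54 mm behind the grasp point. The pads swing forward as they close: fully open they stand 13 mm farther back than shut.
Start: joints at [-1.46, 0.291, -0.153, 1.127, 0, 1.431], TCP at [129.787, -508.703, 231.305] pointing down, gripper open.
Joint ranges: [-2.52, 2.52], [-0.91, 1.74], [-1.3, 1.37], [-1.96, 2.02], [-1.52, 1.47], [-3.14, 3.14]. Speed limits (rad/s): [2.22, 2.22, 2.79, 3.14, 3.14, 3.14].

## Interface

Orientations are given as [roll, pitch, yaw] about the fixed x, y, z axes, in that order (R = Rz(yaw) Ry(pitch) Rx(roll)).
In Python, from workcell import sensors, vision, ticket gives the robot as it stands. The module is installed in compiled form; this text tells all that it offers.
- The arm moves only by the tool carry_out, never from a script. Its argument "steps" is a list of rows, each a list of 7 numbers: the shift along the tool's x, y, z each as a share of 2 cm, from -1 to 1, then the turn, a rotation vector about the tool's x, y, z each as a share of 5 degrees, from -1 to 1, then the opening, from 0 (shut) to 1 (fully open). In form: [[tx, ty, tz, ax, ay, az, hand], ...]. A call has 1 to 5 rows; each row shifts and turns the commanded pose from where the row before left it, along the tool's axes as they then stand; what a row does not reach is not made up. A row lasts 1/8 s, in which the tool goes at most 62.5 mm and 10.7 degrees, less where a joint would pass 70% of its speed; a pose out of reach is approached as far as the arm can. A call with a number of a shift or a turn outside -1 to 1 is refused whole. A call with a gripper value outside its range is refused whole. The fingers move at their own pace and stop on an object; "newtons" is the grip in N (left out, the last holds). Time passes only in rows, so rows that do not move let the fingers close. It gives the time, the measured TCP pose, the force, the opening and the grip force at its end, in the units of the state.
- sensors.read_state(): the state, without advancing time (a new reading comes with each control period).
- vision.get_image(name): name is "scene" or "top" or "wrist"; returns the picture (400x640x3 uint8, blue, green, red); there is no depth.
- vision.camera_info(name): a dict with "intrinsics" (3x3 intrinsics, pixels), "k1" (the pictures are not rectified: a ray, as slopes to the right and down, at radius r is drawn at 1 + k1 r^2 times it, then the intrinsics apply), "R" (3x3) and "t" (3): a world point X has camera coordinates R X + t. Camera axes: x right, y down, z forward; pixel columns grow to the right and rows downward; lengths in mm; the calibration is good to about 2 mm. A picture is of the moment at which its call begins: read the wrist's pose just before it. camera_info takes no time and is no camera call; for the wrist camera it gives the pose at the moment of the call.
- ticket.finish_job(): hands the job in; it is judged then, once.
The state is a dict: "time_s": time; "qpos": joint angles; "qvel": joint speeds; "joint_torque": joint torques, N m; "tcp_pos": TCP position; "tcp_rot": TCP orientation; "wrist_force": force on the tool from outside, world axes, zero at the start; "torque": the same for the moment, N m; "finger_gap": finger opening in mm; "grip_force": force on a finger pad.
Only numpy, scipy, OpenCV 4.12 (cv2) and the standard library are available. Lean on these libraries where they do the work, as an engineer would, in place of code of your own. Each camera call takes 0.05 s, during which the arm holds its last target. There are 200 camera calls.

## Task

Make up two laundry kits for the next guests. In the grey washing tray, stand the tall detergent bottle in the small cell, and lay the soap box flat in the large cell, lengthwise with the tray, with the measuring cup standing upright in the middle of its top; in the long wooden drying tray, stand the squat tub in the small cell and lay the clothes brush, bristles down, lengthwise in the large cell. Place things near the middle of their cells, and leave the plant, the mug and the bowl of pegs where they are.

Things in the scene. Friction and masses are not known exactly. Their poses are not given: they have to be found in the camera images.
- bottle: tall white detergent bottle, round, 52 mm diameter up to 105 mm, tapering to a 32 mm grey cap, 140 mm tall, about 0.2 kg. Stands upright. Origin: centre of its underside, z up.
- tub: squat round white tub with a flat grey lid, 58 mm diameter at the lid (56 mm below), 60 mm tall, about 0.16 kg. Stands upright. Origin: centre of its underside, z up.
- soap_box: flat cardboard box of soap with a paper band, 85 mm (its x) by 55 mm (its y) by 40 mm tall, about 0.2 kg. Origin: centre of its underside, z up.
- cup: empty white round measuring cup, open at the top, 47 mm diameter at the foot, 52 mm at the rim, 55 mm tall, wall 3 mm, about 50 g. Stands upright. Origin: centre of its underside, z up.
- brush: clothes brush without a handle: wooden block with black bristles underneath, 120 mm (its x) by 40 mm (its y) by 32 mm tall in all; the lower 10 mm are the (rigid) bristles, 34 mm wide. About 0.12 kg. Origin: centre of its underside, z up.
- wash_tray: the washing tray: grey plastic, the shorter and wider one, 230 mm (its x) by 170 mm (its y), fixed to the counter. Floor 5 mm above the counter, rims 16 mm high and 5 mm thick. A crosswise divider (5 mm thick, 16 mm high) at x = -20 mm parts it into a small cell (inside 88 by 160 mm, centre at x = -66, y = 0 mm) and a large cell (inside 127 by 160 mm, centre at x = +46, y = 0 mm). Origin: centre of its underside, z up. The small cell is on the side nearer the robot.
- dry_tray: the drying tray: light wood, the longer and narrower one, 290 mm (its x) by 140 mm (its y), fixed to the counter. Floor 5 mm above the counter, rims 16 mm high and 5 mm thick. A crosswise divider (5 mm thick, 16 mm high) at x = -50 mm parts it into a small cell (inside 88 by 130 mm, centre at x = -96, y = 0 mm) and a large cell (inside 187 by 130 mm, centre at x = +46, y = 0 mm). Origin: centre of its underside, z up. The small cell is on the side nearer the robot.
- plant: bystander: potted plant in a white square pot, 80 mm wide and 70 mm tall, about 145 mm tall with its leaves. Origin: centre of its underside.
- mug: bystander: blue ceramic mug, 80 mm diameter, 90 mm tall. Origin: centre of its underside.
- peg_bowl: bystander: white bowl of wooden clothes pegs, 110 mm diameter, 50 mm tall. Origin: centre of its underside.
Things that resemble listed ones, but are neither listed nor needed, are in the scene too. Leave any orange or purple look-alike of the soap_box alone. Of the things that look like the brush, take the one that is farthest from the robot's base at the start.

How it is judged:
By the outcome, as a careful person would: the job done as asked, in the order asked, and still so for the second after the job is handed in, with the robot touching nothing.
It also fails if it takes over 115 s, if anything falls off the work surface, if the arm or the gripper's body presses on something with over 40 N, if the wrist force passes 120 N, or if a joint passes its speed limit or range.

## Working session

There is one attempt and no reset: what is moved stays moved. The work goes in short steps, Python scripts to look and compute and a tool call to move; the robot and the scene stay as the last step left them, time stands still between calls to the robot, and variables do not carry over. Pictures are saved under pics/ and viewed, at most 14 in all, crops included, and the job is handed in when it is done.

Besides the shell and the picture viewer there is one more tool, called after "Request:" as name([rows], argument=value, ...), one row to a line, values as JSON. carry_out: Moves the arm, as the interface text tells. Shift numbers are shares of 2 cm and turn numbers shares of 5 degrees, none past 1 either way. Its arguments: {"type":"object","properties":{"steps":{"type":"array"},"newtons":{"type":"number"}},"required":["steps"]}

```bash
mkdir -p pics; python3 - <<'E'
from workcell import sensors, vision
import cv2
s=sensors.read_state();print({k:s[k] for k in('time_s','tcp_pos','tcp_rot','finger_gap')})
for n in('scene','top'):
    cv2.imwrite(f'pics/{n}0.png',vision.get_image(n));i=vision.camera_info(n);print(n,i)
E
```

```text
{'time_s': 0.0, 'tcp_pos': array([ 129.72706096, -508.26628194,  230.74226315]), 'tcp_rot': array([-3.14030514e+00, -1.89400352e-04,  2.49714788e-01]), 'finger_gap': 85.44440581198167}
scene {'intrinsics': array([[425.59666331,   0.        , 320.13815406],
       [  0.        , 425.59666331, 194.59588755],
       [  0.        ,   0.        ,   1.        ]]), 'k1': -0.0910686707704484, 'R': array([[-0.11070562,  0.99374642,  0.014571  ],
       [ 0.78971632,  0.09685854, -0.60577765],
       [-0.60340069, -0.05555603, -0.79550055]]), 't': array([  85.78682262, -376.23716139, 1681.0633329 ])}
top {'intrinsics': array([[386.30448202,   0.        , 322.2374303 ],
       [  0.        , 386.30448202, 197.3335924 ],
       [  0.        ,   0.        ,   1.        ]]), 'k1': 0.01098840396817096, 'R': array([[-0.02438556, -0.99967919,  0.00684587],
       [-0.9958016 ,  0.02368546, -0.08842043],
       [ 0.08822992, -0.00897331, -0.99605972]]), 't': array([ -30.11053484,  516.80632532, 1313.64900002])}
```

View pics/scene0.png

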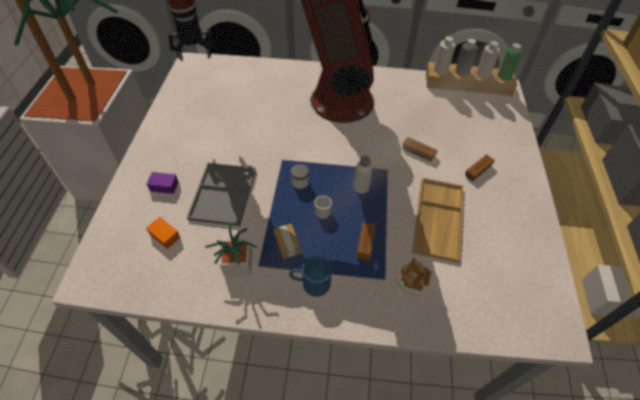

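View pics/top0.png

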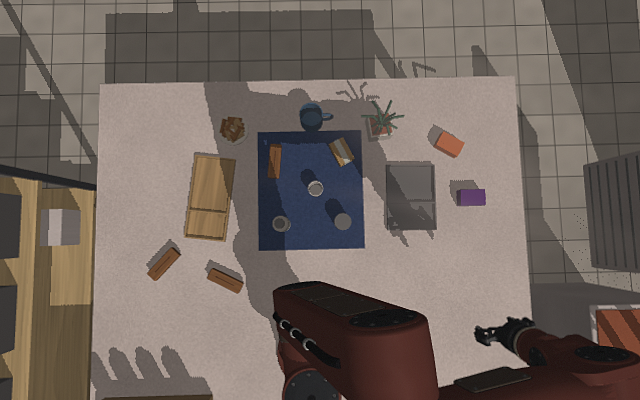

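The top view shows three brush-like things, at (275,161), (163,264) and (225,280). The base is at the bottom near (300,390), so (275,161) on the mat looks farthest. The soap box with the paper band is at (341,152), with orange and purple look-alikes at (449,144) and (471,197). The tub or cup candidates are at (281,224) and (316,188), and the bottle is at (342,221). I'll confirm in an enlarged crop.

```bash
cat > h.py <<'E'
import numpy as np, cv2
from workcell import sensors, vision
def ray(n,uv,info=None):
    i=info or vision.camera_info(n);K=i['intrinsics'];k=i['k1']
    d=cv2.undistortPoints(np.array(uv,float).reshape(-1,1,2),K,np.array([k,0,0,0.]),None,None).reshape(-1,2)
    R,t=np.array(i['R']),np.array(i['t'])
    return -R.T@t, np.c_[d,np.ones(len(d))]@R
def at_z(n,uv,z,info=None):
    c,d=ray(n,uv,info); return c+d*((np.atleast_1d(z)-c[2])/d[:,2])[:,None]
def proj(n,X,info=None):
    i=info or vision.camera_info(n)
    return cv2.projectPoints(np.array(X,float).reshape(-1,1,3),cv2.Rodrigues(np.array(i['R']))[0],np.array(i['t'],float),i['intrinsics'],np.array([i['k1'],0,0,0.]))[0].reshape(-1,2)
E
python3 - <<'E'
from h import *
a=cv2.imread('pics/top0.png');cv2.imwrite('pics/topc.png',cv2.resize(a[105:255,175:445],None,fx=2.96,fy=2.96,interpolation=cv2.INTER_CUBIC))
a=cv2.imread('pics/scene0.png')
cv2.imwrite('pics/scenec.png',cv2.resize(a[130:290,185:500],None,fx=2.5,fy=2.5,interpolation=cv2.INTER_CUBIC))
uv=[(275,161),(163,264),(225,280),(341,152)];P=at_z('top',uv,32)
print(P.round(),np.hypot(P[:,0],P[:,1]).round())
E
```

```text
[[ 645.  118.   32.]
 [ 303.  499.   32.]
 [ 244.  291.   32.]
 [ 672. -111.   32.]] [656. 584. 380. 681.]
```

View pics/topc.png

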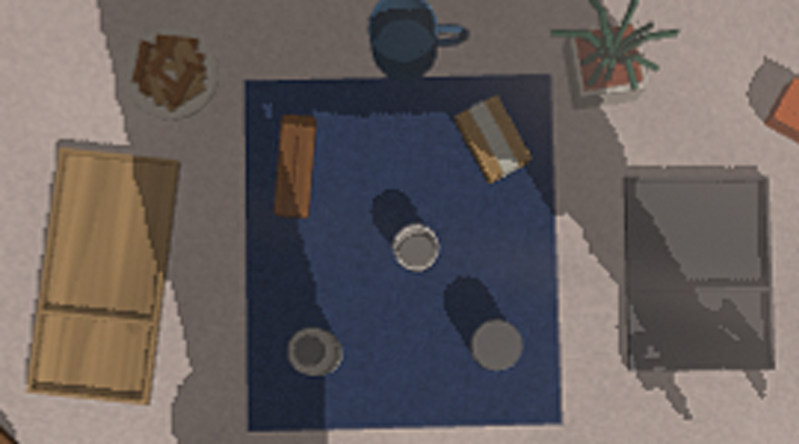

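View pics/scenec.png

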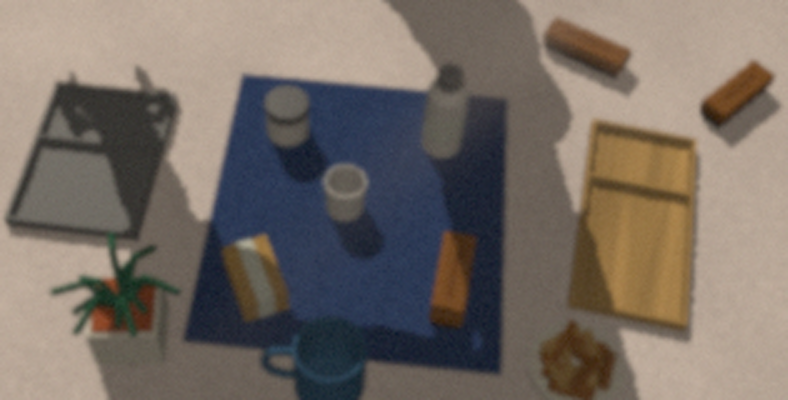

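The top crop confirms the targets. The brush is the block at crop (296,167), the only look-alike on the mat and at 656 mm the farthest. The banded soap box is at (493,139), cup at (416,247), bottle with grey cap at (315,352) and tub at (497,345). Wash tray corners in the crop are about (625,168) to (773,369), and the dry tray runs (60,142) to (150,404).

```bash
cat > m.py <<'E'
from h import *
T=lambda p:np.array(p)/2.96+[175,105]-.3
S=lambda p:np.array(p)/2.5+[185,130]-.3
def quad(uv,z):  # far-left, far-right, near-right, near-left
    P=at_z('top',T(uv),z)[:,:2]; c=P.mean(0); d=(P[0]+P[1]-P[2]-P[3])/2; e=(P[0]+P[3]-P[1]-P[2])/2
    return c,np.degrees(np.arctan2(d[1],d[0])),np.linalg.norm(d),np.linalg.norm(e),np.degrees(np.arctan2(-e[0],e[1]))
for n,uv,z in [('wash',[(625,168),(768,168),(773,369),(626,369)],16),('dry',[(60,142),(180,158),(150,404),(28,392)],16),
 ('brush',[(282,116),(315,118),(308,217),(275,214)],32),('soap',[(455,115),(497,96),(531,159),(490,182)],40)]:
    print(n,*[np.round(q,1) for q in quad(uv,z)])
for n,p,z in [('tub',(497,345),60),('cup',(416,247),55),('bottle',(310,351),140),('mug',(403,20),90),('plant',(608,68),70)]:
    print(n,at_z('top',T(p),z).round(1))
# scene check: tub lid, cup rim, bottle cap, brush top, soap top, tray corner mean
for n,p,z in [('tub',(287,103),60),('cup',(346,180),55),('bottle',(451,74),140),('brush',(455,268),32),('soap',(255,270),40)]:
    print('scene',n,at_z('scene',S(p),z).round(1))
for n,q in[('wash',[(60,84),(180,97),(137,233),(9,219)]),('dry',[(594,121),(695,138),(688,324),(569,302)])]:
    print('scene',n,at_z('scene',S(q),16)[:,:2].mean(0).round(1))
E
python3 m.py
```

```text
wash [ 516.9 -350.2] -1.7 237.6 170.7 -1.4
dry [527.5 346.3] -7.0 293.1 142.6 -8.0
brush [646.  120.1] -4.8 116.8 38.7 -5.7
soap [ 672.4 -112.2] 26.1 86.6 54.6 25.8
tub [[ 430.7 -108.4   60. ]]
cup [[544.9 -19.4  55. ]]
bottle [[427.1  94.6 140. ]]
mug [[799.6 -10.8  90. ]]
plant [[ 744.4 -244.2   70. ]]
scene tub [[ 438.4 -105.5   60. ]]
scene cup [[548.3 -16.9  55. ]]
scene bottle [[434.8  98.7 140. ]]
scene brush [[644.6 124.   32. ]]
scene soap [[ 680.4 -109.7   40. ]]
scene wash [ 518.9 -344.2]
scene dry [530.5 350.5]
```

Request:
carry_out([
  [0.3,-0.5,0,0,0,0.95,1],
  [0.3,-0.8,0,0,0,0.95,1],
  [0.4,-1,0,0,0,0.95,1],
  [0.5,-1,0,0,0,0,1],
  [0.5,-1,0,0,0,0,1],
], newtons=30)

```text
time_s: 0.72
tcp_pos: [162.9, -419.2, 231.1]
tcp_rot: [-3.141, 0.0, 0.001]
wrist_force: [-1.1, -0.3, 0.2]
finger_gap: 85.5
grip_force: 0.0
```

Request:
carry_out([
  [0.5,-1,0,0,0,0,1],
  [0.5,-1,0,0,0,0,1],
  [0.5,-1,0,0,0,0,1],
  [0.5,-1,0,0,0,0,1],
  [0.5,-1,0,0,0,0,1],
])

```text
time_s: 1.35
tcp_pos: [213.1, -318.8, 231.3]
tcp_rot: [3.141, -0.0, 0.001]
wrist_force: [1.2, 0.7, -1.4]
finger_gap: 85.6
grip_force: 0.0
```

Request:
carry_out([
  [0.5,-1,0,0,0,0,1],
  [0.5,-1,0,0,0,0,1],
  [0.5,-1,0,0,0,0,1],
  [0.5,-1,0,0,0,0,1],
  [0.5,-1,0,0,0,0,1],
])

```text
time_s: 1.98
tcp_pos: [262.8, -218.7, 231.3]
tcp_rot: [3.141, -0.0, 0.001]
wrist_force: [0.7, -0.1, 1.0]
finger_gap: 85.5
grip_force: 0.0
```

Request:
carry_out([
  [0.5,-1,0,0,0,0,1],
  [0.5,-1,0,0,0,0,1],
  [0.5,-1,0,0,0,0,1],
  [0.5,-1,0,0,0,0,1],
  [0.5,-1,0,0,0,0,1],
])

```text
time_s: 2.6
tcp_pos: [312.4, -118.6, 231.4]
tcp_rot: [3.141, -0.0, 0.001]
wrist_force: [-0.3, 0.4, 0.3]
finger_gap: 85.7
grip_force: 0.0
```

```bash
cat > w.py <<'E'
import sys
from h import *
def wshot(name,pts):
    s=sensors.read_state();i=vision.camera_info('wrist');a=vision.get_image('wrist')
    np.savez(f'{name}.npz',R=i['R'],t=i['t'],K=i['intrinsics'],k=i['k1'])
    b=a.copy()
    for p in proj('wrist',pts,i): cv2.circle(b,tuple(int(v) for v in np.clip(p,-999,2000)),3,(0,0,255),1)
    cv2.imwrite(f'pics/{name}.png',b)
    print(s['time_s'],s['tcp_pos'].round(1),np.degrees(s['tcp_rot']).round(2)); 
def load(name):
    z=np.load(f'{name}.npz');return dict(R=z['R'],t=z['t'],intrinsics=z['K'],k1=float(z['k']))
E
python3 - <<'E'
from w import *
wshot('w1',[(430.7,-108.4,60),(427,94.6,140),(544.9,-19.4,55),(672.4,-112.2,40)])
i=load('w1');print(-i['R'].T@i['t'],i['R'].round(2),i['intrinsics'][0,0])
E
```

```text
2.6 [ 312.4 -118.6  231.4] [ 1.7999e+02 -2.0000e-02  8.0000e-02]
[ 384.70171243 -118.15247286  371.89484512] [[ 0.   -1.    0.  ]
 [-0.96 -0.    0.29]
 [-0.29 -0.   -0.96]] 307.84280135441344
```

View pics/w1.png

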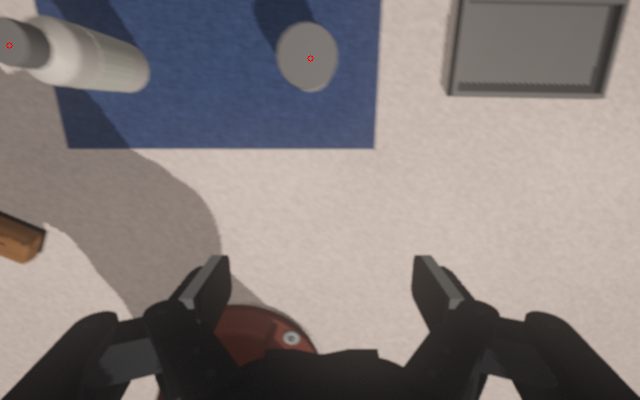

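Wrist view: the red projections fall on the tub lid (308,57) and the bottle cap (~12,44). The wash tray's near rim corners are at (447,97) and (606,97).

```bash
python3 - <<'E'
from w import *
i=load('w1')
print(at_z('',[(447,97),(606,97)],16,i).round(1), at_z('',[(308,57)],60,i).round(1))
# bottle body end ellipse lower-right tip near (150,72)
for z in (0,): print(at_z('',[(150,72),(143,92)],z,i).round(1))
p=proj('',[(430,96,140),(430,96,0),(430,70,0),(404,96,0),(430,70,105)],i);print(p.round())
E
```

```text
[[ 399.  -256.8   16. ]
 [ 399.4 -432.    16. ]] [[ 432.2 -106.5   60. ]]
[[425.8  72.8   0. ]
 [404.7  84.1   0. ]]
[[  6.  41.]
 [129.  68.]
 [152.  68.]
 [133.  93.]
 [ 82.  50.]]
```

Request:
carry_out([
  [0.5,-1,0,0,0,0,1],
  [0.5,-1,0,0,0,0,1],
  [0.5,-1,0,0,0,0,1],
  [0.5,-1,0,0,0,0,1],
  [0.5,-1,0,0,0,0,1],
])

```text
time_s: 3.28
tcp_pos: [362.2, -18.9, 231.4]
tcp_rot: [3.141, -0.0, 0.002]
wrist_force: [-0.6, -0.4, -0.2]
finger_gap: 85.5
grip_force: 0.0
```

Request:
carry_out([
  [0.0,-1,0,0,0,0,1],
  [0.0,-1,0,0,0,0,1],
  [0.0,-1,0,0,0,0,1],
  [0.0,-1,0,0,0,0,1],
  [0.0,-1,0,0,0,0,1],
])

```text
time_s: 3.9
tcp_pos: [361.6, 76.8, 231.3]
tcp_rot: [-3.138, -0.0, 0.007]
wrist_force: [0.4, 0.2, -0.7]
finger_gap: 85.3
grip_force: 0.0
```

```bash
python3 - <<'E'
from w import *
wshot('w2',[(430,96,140),(544.9,-19.4,55),(646,120,32)])
E
```

```text
3.9 [361.6  76.8 231.3] [-179.79   -0.      0.41]
```

View pics/w2.png

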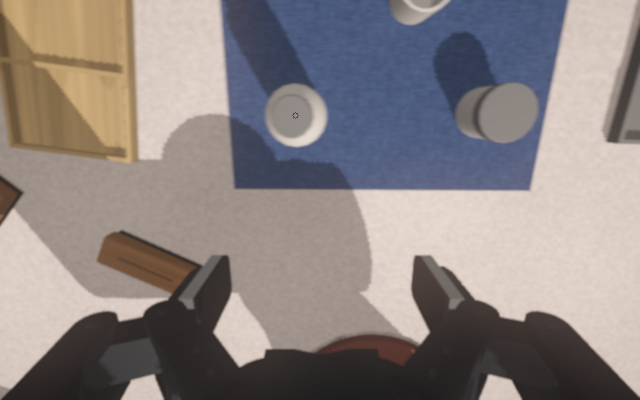

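The bottle cap centre is at (291,116), 4 px left of the projection, so the bottle is at about (430,99). Dry tray near corners are (10,147) and (135,162).

Request:
carry_out([
  [0.86,-0.28,0,0,0,0,1],
  [0.86,-0.28,0,0,0,0,1],
  [0.86,-0.28,0,0,0,0,1],
  [0.86,-0.28,0,0,0,0,1],
  [0,0,0,0,0,0,1],
])

```text
time_s: 4.58
tcp_pos: [432.3, 85.8, 231.1]
tcp_rot: [-3.127, 0.0, 0.02]
wrist_force: [0.2, -0.8, -0.2]
finger_gap: 85.2
grip_force: 0.0
```

```bash
python3 - <<'E'
from w import *
i=load('w2')
print(at_z('',[(291,116)],140,i).round(1),at_z('',[(503,113)],60,i).round(1),at_z('',[(10,147),(135,162),(612,142)],16,i).round(1))
E
```

```text
[[429.8  99.4 140. ]] [[432.7 -99.2  60. ]] [[ 391.3  435.9   16. ]
 [ 374.9  294.1   16. ]
 [ 401.9 -254.1   16. ]]
```

```bash
python3 - <<'E'
from w import *
s=sensors.read_state();print(s['qpos'].round(3),s['qvel'].round(3),s['joint_torque'].round(1),s['tcp_pos'].round(1),s['tcp_rot'].round(3))
E
```

```text
[ 0.019  0.129 -0.362  1.08   0.015  3.141] [ 0.001 -0.029 -0.039  0.014 -0.003  0.001] [ -0.1 -41.1  33.7  -0.3   0.1   0. ] [432.3  85.8 231.1] [-3.127  0.     0.02 ]
```

Request:
carry_out([
  [0,-0.65,0,0,0,0,1],
  [0,0,0,0,0,0,1],
])

```text
time_s: 4.82
tcp_pos: [430.4, 92.1, 231.7]
tcp_rot: [-3.12, 0.0, 0.029]
wrist_force: [-0.0, 0.5, -0.6]
finger_gap: 85.6
grip_force: 0.0
```

```bash
python3 - <<'E'
from w import *
s=sensors.read_state();print(s['qpos'].round(3),s['qvel'].round(3),s['joint_torque'].round(1),s['tcp_pos'].round(1),s['tcp_rot'].round(3))
E
```

```text
[ 0.028  0.127 -0.363  1.081  0.021  3.141] [-0.002 -0.005 -0.001 -0.001 -0.005 -0.001] [  0.  -41.4  32.8  -0.    0.2   0. ] [430.4  92.1 231.7] [-3.12   0.     0.029]
```

Joint 6 is at its limit (yaw 0 with j1 ≥ 0), so I'll turn the yaw a little positive and remove the tilt.

Request:
carry_out([
  [0,0,0,0,0,-1,1],
  [0,0,0,0,0,-1,1],
  [0,0,0,-0.25,0,0,1],
  [0,-0.35,0,0,0,0,1],
  [0,0,0,0,0,0,1],
])

```text
time_s: 5.45
tcp_pos: [429.1, 99.3, 231.7]
tcp_rot: [3.141, -0.004, 0.203]
wrist_force: [0.1, -0.4, 0.1]
finger_gap: 85.3
grip_force: 0.0
```

Request:
carry_out([
  [0,0,1,0,0,0,1],
  [0,0,1,0,0,0,1],
  [0,0,1,0,0,0,1],
  [0,0,1,0,0,0,1],
  [0,0,1,0,0,0,1],
])

```text
time_s: 6.08
tcp_pos: [429.7, 98.7, 131.1]
tcp_rot: [3.141, -0.004, 0.203]
wrist_force: [0.5, -0.2, 0.1]
finger_gap: 85.5
grip_force: 0.0
```

Request:
carry_out([
  [0,0,1,0,0,0,1],
  [0,0,1,0,0,0,1],
  [0,0,0.9,0,0,0,1],
  [0,0,0,0,0,0,0],
  [0,0,0,0,0,0,0],
], newtons=40)

```text
time_s: 6.7
tcp_pos: [430.3, 98.7, 74.2]
tcp_rot: [3.14, -0.004, 0.203]
wrist_force: [-0.1, 1.5, 5.2]
finger_gap: 51.3
grip_force: 7.3
```

Request:
carry_out([
  [0,0,0,0,0,0,0],
  [0,0,0,0,0,0,0],
  [0,0,0,0,0,0,0],
  [0,0,0,0,0,0,0],
])

```text
time_s: 7.2
tcp_pos: [430.7, 98.6, 74.5]
tcp_rot: [3.14, -0.005, 0.203]
wrist_force: [-0.5, -0.9, 7.0]
finger_gap: 50.9
grip_force: 42.5
```

Request:
carry_out([
  [0,0,-1,0,0,0,0],
  [0,0,-1,0,0,0,0],
  [0,0,-1,0,0,0.88,0],
  [0,0,-1,0,0,0.88,0],
  [0,0,-1,0,0,0.88,0],
])

```text
time_s: 7.82
tcp_pos: [429.4, 78.1, 174.4]
tcp_rot: [-3.123, -0.003, -0.0]
wrist_force: [1.2, -1.1, -3.6]
finger_gap: 50.7
grip_force: 42.9
```

Request:
carry_out([
  [0.08,0.5,-0.6,0,0,0,0],
  [0.08,1,0,0,0,0,0],
  [0.08,1,0,0,0,0,0],
  [0.08,1,0,0,0,0,0],
  [0.08,1,0,0,0,0,0],
])

```text
time_s: 8.45
tcp_pos: [437.4, -13.2, 183.9]
tcp_rot: [-3.124, -0.003, -0.0]
wrist_force: [-0.5, -0.3, -2.7]
finger_gap: 50.7
grip_force: 42.9
```

Request:
carry_out([
  [0.08,1,0,0,0,0,0],
  [0.08,1,0,0,0,0,0],
  [0.08,1,0,0,0,0,0],
  [0.08,1,0,0,0,0,0],
  [0.08,1,0,0,0,0,0],
])

```text
time_s: 9.07
tcp_pos: [445.2, -113.2, 182.1]
tcp_rot: [-3.124, -0.003, -0.0]
wrist_force: [-0.1, 0.8, -2.6]
finger_gap: 50.9
grip_force: 42.9
```

Request:
carry_out([
  [0.08,1,0,0,0,0,0],
  [0.08,1,0,0,0,0,0],
  [0.08,1,0,0,0,0,0],
  [0.08,1,0,0,0,0,0],
  [0.08,1,0,0,0,0,0],
])

```text
time_s: 9.7
tcp_pos: [453.3, -213.9, 180.6]
tcp_rot: [-3.124, -0.003, -0.001]
wrist_force: [1.3, 0.1, -2.2]
finger_gap: 50.7
grip_force: 42.9
```

Request:
carry_out([
  [0.08,1,0,0,0,0,0],
  [0.08,1,0,0,0,0,0],
  [0.08,1,0,0,0,0,0],
  [0.08,1,0,0,0,0,0],
  [0.08,1,0,0,0,0,0],
])

```text
time_s: 10.32
tcp_pos: [461.2, -313.9, 178.8]
tcp_rot: [-3.124, -0.003, -0.001]
wrist_force: [-0.1, -0.4, -2.8]
finger_gap: 51.0
grip_force: 42.9
```

```bash
python3 - <<'E'
from w import *
a=np.radians(-1.5);R=np.array([[np.cos(a),-np.sin(a)],[np.sin(a),np.cos(a)]])
L=[(-115,-85),(-115,85),(115,85),(115,-85),(-20,-80),(-20,80)]
wshot('w3',[(*(R@l+[516,-347]),16) for l in L])
E
```

```text
10.325 [ 461.2 -313.9  178.8] [-1.7898e+02 -2.0000e-01 -8.0000e-02]
```

View pics/w3.png

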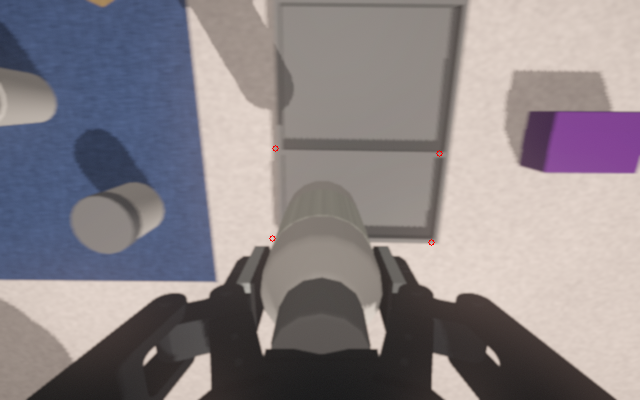

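The washing tray in the wrist view: divider ends at about (283,150) and (440,150), near-right outer corner (437,242), far inner corners (282,6) and (455,6). The tray sits about 5 mm further right than projected.

```bash
python3 - <<'E'
from w import *
i=load('w3')
P=at_z('',[(283,150),(440,150),(282,6),(455,6),(437,241),(270,3),(465,3)],16,i);print(P.round(1))
E
```

```text
[[ 496.8 -273.8   16. ]
 [ 496.8 -427.    16. ]
 [ 620.9 -277.5   16. ]
 [ 620.  -426.8   16. ]
 [ 400.9 -434.1   16. ]
 [ 623.3 -267.1   16. ]
 [ 622.3 -435.1   16. ]]
```

Request:
carry_out([
  [-0.6,0.9,0,-0.2,0,0,0],
  [0,0.9,0,0,0,0,0],
  [0,0,1,0,0,0,0],
  [0,0,1,0,0,0,0],
  [0,0,1,0,0,0,0],
])

```text
time_s: 11.0
tcp_pos: [449.3, -349.4, 118.1]
tcp_rot: [3.142, -0.004, -0.002]
wrist_force: [-0.2, 0.4, -2.4]
finger_gap: 50.8
grip_force: 43.0
```

Request:
carry_out([
  [0,0,1,0,0,0,0],
  [0,0,0.5,0,0,0,0],
  [0,0,0,0,0,0,0],
])

```text
time_s: 11.38
tcp_pos: [449.1, -348.6, 88.1]
tcp_rot: [-3.141, -0.003, -0.002]
wrist_force: [-0.4, -0.2, -1.5]
finger_gap: 50.9
grip_force: 42.9
```

Request:
carry_out([
  [0,0,0.4,0,0,0,0],
  [0,0,0.05,0,0,0,0],
  [0,0,0,0,0,0,0],
])

```text
time_s: 11.75
tcp_pos: [449.5, -348.6, 79.8]
tcp_rot: [-3.142, -0.004, -0.001]
wrist_force: [-0.3, -0.0, -2.3]
finger_gap: 50.3
grip_force: 43.0
```

Request:
carry_out([
  [0,0,0.05,0,0,0,0],
  [0,0,0,0,0,0,0.75],
  [0,0,0,0,0,0,0.9],
  [0,0,0,0,0,0,1],
  [0,0,-0.5,0,0,0,1],
])

```text
time_s: 12.38
tcp_pos: [448.9, -348.1, 88.3]
tcp_rot: [-3.14, -0.002, -0.001]
wrist_force: [0.2, 0.7, 0.1]
finger_gap: 85.3
grip_force: 0.0
```

Request:
carry_out([
  [0,0,-1,0,0,0,1],
  [0,0,-1,0,0,0,1],
  [0,0,-1,0,0,0,1],
  [0,0,-1,0,0,0,1],
  [0,0,-1,0,0,0,1],
])

```text
time_s: 13.0
tcp_pos: [449.1, -348.6, 189.9]
tcp_rot: [3.141, -0.004, -0.001]
wrist_force: [0.6, 0.1, 0.8]
finger_gap: 85.3
grip_force: 0.0
```

Request:
carry_out([
  [0.65,-1,0,0,0,0,1],
  [0.65,-1,0,0,0,0,1],
  [0.65,-1,0,0,0,0,1],
  [0.65,-1,0,0,0,0,1],
  [0.65,-1,0,0,0,0,1],
])

```text
time_s: 13.62
tcp_pos: [514.6, -248.1, 189.5]
tcp_rot: [3.142, -0.004, -0.001]
wrist_force: [-0.3, -0.0, 0.1]
finger_gap: 85.5
grip_force: 0.0
```

Request:
carry_out([
  [0.65,-1,0,0,0,0,1],
  [0.65,-1,0,0,0,0,1],
  [0.65,-1,0,0,0,0,1],
  [0.65,-1,0,0,0,0,1],
  [0.65,-1,0,0,0,0,1],
])

```text
time_s: 14.25
tcp_pos: [579.8, -148.1, 189.7]
tcp_rot: [-3.142, -0.004, -0.001]
wrist_force: [0.4, -0.1, 0.1]
finger_gap: 85.1
grip_force: 0.0
```

Request:
carry_out([
  [0.5,-0.5,0,0,0,-1,1],
  [0,-0.5,0,0,0,-1,1],
  [0,0,0,0,0,-1,1],
  [0,0,0,0,0,-1,1],
  [0,0,0,0,0,-1,1],
])

```text
time_s: 14.88
tcp_pos: [588.5, -128.7, 189.8]
tcp_rot: [3.14, -0.004, 0.438]
wrist_force: [-0.2, -0.1, 0.8]
finger_gap: 85.6
grip_force: 0.0
```

```bash
python3 - <<'E'
from w import *
a=np.radians(26);R=np.array([[np.cos(a),-np.sin(a)],[np.sin(a),np.cos(a)]])
wshot('w4',[(*(R@l+[674,-111]),40) for l in [(42.5,27.5),(42.5,-27.5),(-42.5,-27.5),(-42.5,27.5)]]+[(544.9,-19.4,55)])
E
```

```text
14.875 [ 588.5 -128.7  189.8] [179.91  -0.21  25.09]
```

View pics/w4.png

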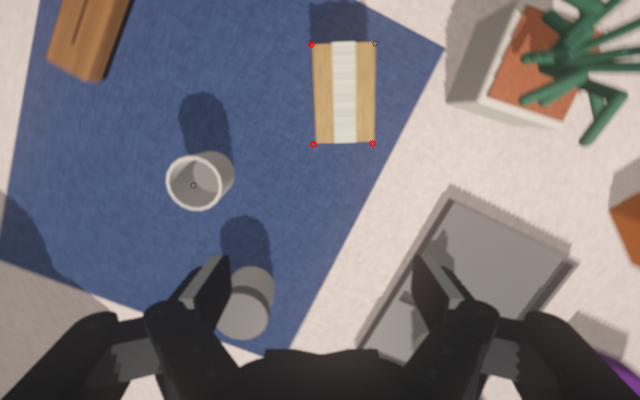

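The banded box matches the projection to about 1 px, centre (345,93). The cup rim is at (194,183), also as projected. I'm descending on the box.

Request:
carry_out([
  [0.85,0.21,0,0,0,-0.18,1],
  [0.85,0.21,0,0,0,0,1],
  [0.85,0.21,0,0,0,0,1],
  [0.85,0.21,0,0,0,0,1],
  [0.85,0.22,0,0,0,0,1],
])

```text
time_s: 15.55
tcp_pos: [674.8, -111.0, 189.9]
tcp_rot: [3.14, -0.003, 0.449]
wrist_force: [0.5, 0.3, -0.1]
finger_gap: 85.4
grip_force: 0.0
```

Request:
carry_out([
  [0,0,1,0,0,0,1],
  [0,0,1,0,0,0,1],
  [0,0,1,0,0,0,1],
  [0,0,1,0,0,0,1],
  [0,0,1,0,0,0,1],
])

```text
time_s: 16.18
tcp_pos: [674.7, -111.1, 89.3]
tcp_rot: [3.14, -0.004, 0.449]
wrist_force: [0.2, -0.6, -0.1]
finger_gap: 85.5
grip_force: 0.0
```

Request:
carry_out([
  [0,0,1,0,0,0,1],
  [0,0,1,0,0,0,1],
  [0,0,1,0,0,0,1],
  [0,0,0.7,0,0,0,1],
  [0,0,0,0,0,0,1],
])

```text
time_s: 16.8
tcp_pos: [674.2, -110.9, 14.6]
tcp_rot: [3.142, -0.002, 0.45]
wrist_force: [-0.3, 0.4, 0.5]
finger_gap: 85.7
grip_force: 0.0
```

Request:
carry_out([
  [0,0,0.45,0,0,0,1],
  [0,0,0,0,0,0,0],
  [0,0,0,0,0,0,0],
  [0,0,0,0,0,0,0],
  [0,0,0,0,0,0,0],
], newtons=40)

```text
time_s: 17.42
tcp_pos: [675.3, -111.2, 6.9]
tcp_rot: [3.14, -0.004, 0.451]
wrist_force: [0.2, -0.1, 4.1]
finger_gap: 54.7
grip_force: 43.5
```

Request:
carry_out([
  [0,0,0,0,0,0,0],
  [0,0,0,0,0,0,0],
])

```text
time_s: 17.68
tcp_pos: [675.3, -111.2, 6.9]
tcp_rot: [3.14, -0.004, 0.451]
wrist_force: [-0.1, 1.1, 5.9]
finger_gap: 54.4
grip_force: 43.7
```

Request:
carry_out([
  [0,0,-1,0,0,0,0],
  [0,0,-1,0,0,0,0],
  [0,0,-1,0,0,0,0],
  [0,0,-1,0,0,0,0],
  [0,0,-1,0,0,0,0],
])

```text
time_s: 18.3
tcp_pos: [674.1, -110.9, 106.4]
tcp_rot: [3.141, -0.002, 0.451]
wrist_force: [-0.6, -0.7, -1.5]
finger_gap: 54.3
grip_force: 43.1
```

Request:
carry_out([
  [-1,0,-0.5,0,0,0.89,0],
  [-1,0,-0.5,0,0,0.89,0],
  [-1,0,0,0,0,0.89,0],
  [-1,0,0,0,0,0.89,0],
  [-1,0,0,0,0,0.89,0],
])

```text
time_s: 18.92
tcp_pos: [578.3, -140.0, 125.5]
tcp_rot: [-3.141, -0.003, 0.06]
wrist_force: [0.6, 0.2, -1.6]
finger_gap: 54.5
grip_force: 43.2
```

Request:
carry_out([
  [-0.6,0.5,0,0,0,0.89,0],
  [0,1,0,0,0,0,0],
  [0,1,0,0,0,0,0],
  [0,1,0,0,0,0,0],
  [0,1,0,0,0,0,0],
])

```text
time_s: 19.55
tcp_pos: [566.9, -232.4, 125.7]
tcp_rot: [-3.141, -0.003, -0.015]
wrist_force: [0.7, 0.6, -1.1]
finger_gap: 54.3
grip_force: 43.2
```

Request:
carry_out([
  [0,1,0,0,0,0,0],
  [0,1,0,0,0,0,0],
  [0,1,0,0,0,0,0],
  [0,1,0,0,0,0,0],
  [0,0,0,0,0,0,0],
])

```text
time_s: 20.18
tcp_pos: [565.5, -312.5, 125.8]
tcp_rot: [3.142, -0.004, -0.017]
wrist_force: [0.3, 0.0, -1.3]
finger_gap: 54.7
grip_force: 43.1
```

Request:
carry_out([
  [-0.2,0.95,0,0,0,0,0],
  [0,0.97,0.5,0,0,0,0],
  [0,0,1,0,0,0,0],
  [0,0,1,0,0,0,0],
  [0,0,1,0,0,0,0],
])

```text
time_s: 20.8
tcp_pos: [560.9, -349.9, 54.5]
tcp_rot: [-3.141, -0.003, -0.016]
wrist_force: [-0.1, -0.3, -2.5]
finger_gap: 54.5
grip_force: 43.1
```

Request:
carry_out([
  [0,0,1,0,0,0,0],
  [0,0,0.8,0,0,0,0],
  [0,0,0.2,0,0,0,0],
  [0,0,0,0,0,0,0],
])

```text
time_s: 21.3
tcp_pos: [561.4, -349.3, 15.9]
tcp_rot: [-3.141, -0.003, -0.015]
wrist_force: [0.4, -0.2, -0.8]
finger_gap: 54.4
grip_force: 43.1
```

Request:
carry_out([
  [0,0.08,0.15,0,0,0,0],
  [0,0,0.05,0,0,0,0],
  [0,0,0,0,0,0,0],
])

```text
time_s: 21.68
tcp_pos: [561.4, -350.7, 12.1]
tcp_rot: [-3.141, -0.004, -0.015]
wrist_force: [-0.2, 0.5, -2.3]
finger_gap: 54.0
grip_force: 43.1
```

Request:
carry_out([
  [0,0,0.04,0,0,0,0],
  [0,0,0,0,0,0,0.75],
  [0,0,0,0,0,0,0.9],
  [0,0,0,0,0,0,1],
  [0,0,-0.5,0,0,0,1],
])

```text
time_s: 22.3
tcp_pos: [560.8, -350.2, 20.7]
tcp_rot: [-3.14, -0.002, -0.015]
wrist_force: [0.1, -0.2, -0.7]
finger_gap: 85.5
grip_force: 0.0
```

Request:
carry_out([
  [0,0,-1,0,0,0,1],
  [0,0,-1,0,0,0,1],
  [0,0,-1,0,0,0,1],
  [0,0,-1,0,0,0,1],
  [0,0,-1,0,0,0,1],
])

```text
time_s: 22.92
tcp_pos: [561.1, -350.8, 122.6]
tcp_rot: [3.142, -0.004, -0.015]
wrist_force: [-0.1, 0.3, -0.6]
finger_gap: 85.2
grip_force: 0.0
```

Request:
carry_out([
  [0,0,-1,0,0,0,1],
  [0,0,-1,0,0,0,1],
  [0,-1,-1,0,0,0,1],
  [0,-1,-0.5,0,0,0,1],
  [0,-1,0,0,0,0,1],
])

```text
time_s: 23.55
tcp_pos: [562.0, -289.0, 191.9]
tcp_rot: [3.141, -0.004, -0.015]
wrist_force: [-0.0, 0.0, -0.4]
finger_gap: 85.6
grip_force: 0.0
```

```bash
python3 - <<'E'
from w import *
a=np.radians(-1);R=np.array([[np.cos(a),-np.sin(a)],[np.sin(a),np.cos(a)]])
wshot('w5',[(*(R@l+[561,-350.5]),45) for l in [(42.5,27.5),(42.5,-27.5),(-42.5,-27.5),(-42.5,27.5)]]+[(544.9,-19.4,55)])
E
```

```text
23.55 [ 562.  -289.   191.9] [179.99  -0.25  -0.84]
```

View pics/w5.png

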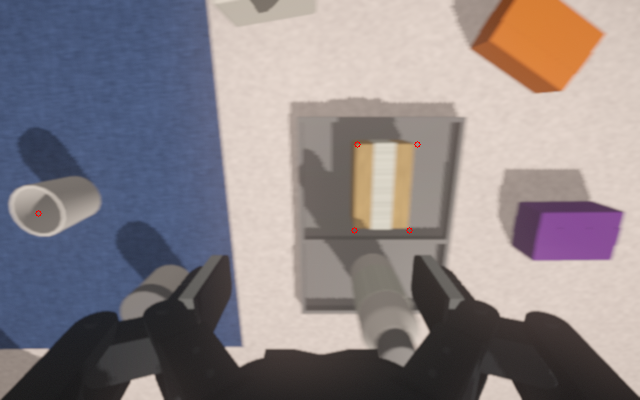

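The soap box lies flat and centred in the large cell, with its top corners at (356,143) to (408,229), within about 2 px of the projection. The bottle stands in the small cell at (380,300). Next is the cup, rim at (37,209).

Request:
carry_out([
  [-0.08,-1,0,0,0,0,1],
  [-0.08,-1,0,0,0,0,1],
  [-0.08,-1,0,0,0,0,1],
  [-0.08,-1,0,0,0,0,1],
  [-0.08,-1,0,0,0,0,1],
], newtons=20)

```text
time_s: 24.22
tcp_pos: [555.1, -189.2, 191.1]
tcp_rot: [-3.141, -0.003, -0.015]
wrist_force: [0.8, 0.4, -0.1]
finger_gap: 85.3
grip_force: 0.0
```

Request:
carry_out([
  [-0.08,-1,0,0,0,0,1],
  [-0.08,-1,0,0,0,0,1],
  [-0.08,-1,0,0,0,0,1],
  [-0.08,-1,0,0,0,0,1],
  [-0.08,-1,0.5,0,0,0,1],
])

```text
time_s: 24.85
tcp_pos: [549.2, -89.3, 181.3]
tcp_rot: [3.142, -0.005, -0.015]
wrist_force: [-0.8, 0.4, 0.0]
finger_gap: 85.6
grip_force: 0.0
```

Request:
carry_out([
  [-0.08,-1,0.8,0,0,0,1],
  [-0.08,-1,0.8,0,0,0,1],
  [-0.08,-1,0.5,0,0,0,1],
  [0,-0.5,0.4,0,0,0,1],
  [0,0,0,0,0,0,1],
])

```text
time_s: 25.48
tcp_pos: [545.0, -19.7, 130.7]
tcp_rot: [-3.141, -0.003, -0.014]
wrist_force: [0.1, -0.8, 0.5]
finger_gap: 85.6
grip_force: 0.0
```

Request:
carry_out([
  [0,0,1,0,0,0,1],
  [0,0,1,0,0,0,1],
  [0,0,1,0,0,0,1],
  [0,0,1,0,0,0,1],
  [0,0,1,0,0,0,1],
])

```text
time_s: 26.1
tcp_pos: [546.3, -21.2, 31.0]
tcp_rot: [3.141, -0.005, -0.016]
wrist_force: [-0.0, 0.1, 0.0]
finger_gap: 85.2
grip_force: 0.0
```

Request:
carry_out([
  [0,0,0.9,0,0,0,1],
  [0,0,0,0,0,0,1],
  [0,0,0,0,0,0,0.4],
  [0,0,0,0,0,0,0.4],
  [0,0,0,0,0,0,0.4],
])

```text
time_s: 26.72
tcp_pos: [546.5, -20.4, 14.1]
tcp_rot: [-3.141, -0.005, -0.015]
wrist_force: [0.2, 1.3, 5.7]
finger_gap: 51.8
grip_force: 20.2
```

Request:
carry_out([
  [0,0,0,0,0,0,0.4],
  [0,0,0,0,0,0,0.4],
])

```text
time_s: 26.98
tcp_pos: [546.5, -20.4, 14.1]
tcp_rot: [-3.142, -0.005, -0.015]
wrist_force: [-0.7, 0.9, 6.2]
finger_gap: 51.5
grip_force: 20.1
```

Request:
carry_out([
  [0,0,-1,0,0,0,0.4],
  [0,0,-1,0,0,0,0.4],
  [0,0,-1,0,0,0,0.4],
  [0,0,-1,0,0,0,0.4],
  [0.06,0.5,-1,0,0,0,0.4],
])

```text
time_s: 27.6
tcp_pos: [546.1, -30.1, 113.9]
tcp_rot: [-3.141, -0.003, -0.015]
wrist_force: [-0.6, -0.7, -0.6]
finger_gap: 51.8
grip_force: 21.2
```

Request:
carry_out([
  [0.06,1,0,0,0,0,0.4],
  [0.06,1,0,0,0,0,0.4],
  [0.06,1,0,0,0,0,0.4],
  [0.06,1,0,0,0,0,0.4],
  [0.06,1,0,0,0,0,0.4],
])

```text
time_s: 28.22
tcp_pos: [550.6, -132.0, 112.7]
tcp_rot: [-3.141, -0.003, -0.016]
wrist_force: [-0.5, 1.2, -0.0]
finger_gap: 51.7
grip_force: 21.2
```

Request:
carry_out([
  [0.06,1,0,0,0,0,0.4],
  [0.06,1,0,0,0,0,0.4],
  [0.06,1,0,0,0,0,0.4],
  [0.06,1,0,0,0,0,0.4],
  [0.06,1,0,0,0,0,0.4],
])

```text
time_s: 28.85
tcp_pos: [555.3, -231.9, 113.1]
tcp_rot: [-3.141, -0.003, -0.015]
wrist_force: [0.6, -0.2, -1.2]
finger_gap: 51.6
grip_force: 21.2
```

Request:
carry_out([
  [0.06,1,0,0,0,0,0.4],
  [0.06,1,0,0,0,0,0.4],
  [0.06,1,0,0,0,0,0.4],
  [0.06,1,0,0,0,0,0.4],
  [0.06,0.9,0,0,0,0,0.4],
])

```text
time_s: 29.48
tcp_pos: [559.8, -330.0, 113.1]
tcp_rot: [-3.141, -0.003, -0.016]
wrist_force: [-0.4, -0.1, 0.7]
finger_gap: 51.6
grip_force: 21.2
```

Request:
carry_out([
  [0,0,0,0,0,0,0.4],
])

```text
time_s: 29.6
tcp_pos: [559.7, -330.1, 112.9]
tcp_rot: [-3.141, -0.004, -0.017]
wrist_force: [-0.2, 0.3, -1.4]
finger_gap: 51.3
grip_force: 21.3
```

Request:
carry_out([
  [0.12,0.95,0,0,0,0,0.4],
  [0,0,1,0,0,0,0.4],
  [0,0,1,0,0,0,0.4],
  [0,0,0.4,0,0,0,0.4],
  [0,0,0,0,0,0,0.4],
])

```text
time_s: 30.22
tcp_pos: [561.9, -347.0, 64.9]
tcp_rot: [-3.141, -0.003, -0.015]
wrist_force: [-0.3, -0.7, 0.4]
finger_gap: 51.7
grip_force: 21.3
```

Request:
carry_out([
  [0,0.09,0.2,0,0,0,0.4],
  [0,0,0.05,0,0,0,0.4],
  [0,0,0,0,0,0,0.4],
])

```text
time_s: 30.6
tcp_pos: [562.1, -349.6, 60.3]
tcp_rot: [-3.141, -0.004, -0.015]
wrist_force: [0.1, -0.1, -0.8]
finger_gap: 51.9
grip_force: 21.3
```

Request:
carry_out([
  [0,0,0.05,0,0,0,0.4],
  [0,0,0,0,0,0,0.4],
  [0,0,0,0,0,0,0.75],
  [0,0,0,0,0,0,0.9],
  [0,0,0,0,0,0,1],
])

```text
time_s: 31.22
tcp_pos: [562.0, -349.5, 59.1]
tcp_rot: [-3.141, -0.003, -0.015]
wrist_force: [0.1, -0.3, 0.0]
finger_gap: 85.7
grip_force: 0.0
```

Request:
carry_out([
  [0,0,-0.6,0,0,0,1],
  [0,0,-1,0,0,0,1],
  [0,0,-1,0,0,0,1],
  [0,0,-1,0,0,0,1],
  [0,0,-1,0,0,0,1],
])

```text
time_s: 31.85
tcp_pos: [561.8, -349.6, 152.7]
tcp_rot: [3.141, -0.004, -0.015]
wrist_force: [0.3, -0.2, -0.4]
finger_gap: 85.5
grip_force: 0.0
```

Request:
carry_out([
  [-0.5,-0.5,-1,0,0,0,1],
  [-0.5,-1,-1,0,0,0,1],
  [-0.5,-1,0,0,0,0,1],
  [-0.5,-1,0,0,0,0,1],
  [-0.5,-1,0,0,0,0,1],
])

```text
time_s: 32.48
tcp_pos: [512.8, -258.2, 192.0]
tcp_rot: [3.141, -0.004, -0.015]
wrist_force: [0.3, 0.5, -0.3]
finger_gap: 85.1
grip_force: 0.0
```

```bash
python3 - <<'E'
from w import *
wshot('w6',[(562,-349,100),(432,-106,60)])
E
```

```text
32.475 [ 512.8 -258.2  192. ] [179.98  -0.25  -0.88]
```

View pics/w6.png

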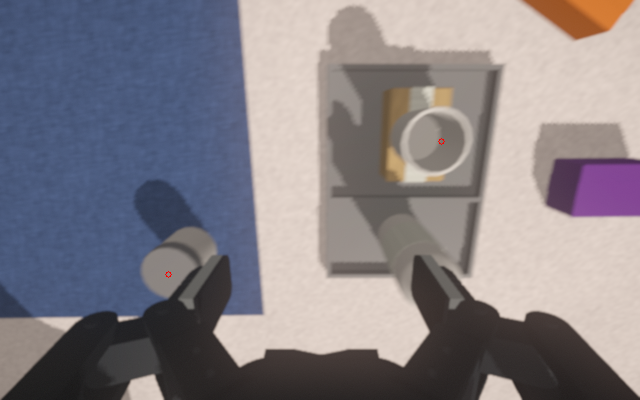

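The cup stands upright in the middle of the soap box, rim (436,141), and the bottle is upright in its cell. The tub lid is at (168,270), so the tub is at about (432,-105). Joint 6's range means I need yaw ≈172° on the left side, so I turn now.

Request:
carry_out([
  [0,0,0,0,0,-0.99,1],
  [0,0,0,0,0,-0.99,1],
  [0,0,0,0,0,-0.99,1],
  [0,0,0,0,0,-0.99,1],
  [0,0,0,0,0,-0.99,1],
])

```text
time_s: 33.15
tcp_pos: [513.2, -259.1, 191.8]
tcp_rot: [3.14, -0.004, 0.419]
wrist_force: [0.4, -0.3, 0.4]
finger_gap: 85.8
grip_force: 0.0
```

Request:
carry_out([
  [0,0,0,0,0,-0.99,1],
  [0,0,0,0,0,-0.99,1],
  [0,0,0,0,0,-0.99,1],
  [0,0,0,0,0,-0.99,1],
  [0,0,0,0,0,-0.99,1],
])

```text
time_s: 33.78
tcp_pos: [513.2, -259.1, 191.8]
tcp_rot: [3.138, -0.003, 0.851]
wrist_force: [0.3, -0.3, -0.8]
finger_gap: 85.2
grip_force: 0.0
```

Request:
carry_out([
  [0,0,0,0,0,-0.99,1],
  [0,0,0,0,0,-0.99,1],
  [0,0,0,0,0,-0.99,1],
  [0,0,0,0,0,-0.99,1],
  [0,0,0,0,0,-0.99,1],
])

```text
time_s: 34.4
tcp_pos: [513.2, -259.1, 191.8]
tcp_rot: [3.137, -0.001, 1.283]
wrist_force: [0.5, 0.4, 0.2]
finger_gap: 85.6
grip_force: 0.0
```

Request:
carry_out([
  [0,0,0,0,0,-0.99,1],
  [0,0,0,0,0,-0.99,1],
  [0,0,0,0,0,-0.99,1],
  [0,0,0,0,0,-0.99,1],
  [0,0,0,0,0,-0.99,1],
])

```text
time_s: 35.02
tcp_pos: [513.2, -259.1, 191.8]
tcp_rot: [3.138, 0.001, 1.715]
wrist_force: [1.1, 0.2, -0.0]
finger_gap: 85.3
grip_force: 0.0
```

Request:
carry_out([
  [0,0,0,0,0,-0.99,1],
  [0,0,0,0,0,-0.99,1],
  [0,0,0,0,0,-0.99,1],
  [0,0,0,0,0,-0.99,1],
  [0,0,0,0,0,-0.99,1],
])

```text
time_s: 35.65
tcp_pos: [513.2, -259.1, 191.8]
tcp_rot: [3.138, 0.002, 2.147]
wrist_force: [-0.0, 0.8, 0.4]
finger_gap: 85.7
grip_force: 0.0
```

Request:
carry_out([
  [0,0,0,0,0,-0.99,1],
  [0,0,0,0,0,-0.99,1],
  [0,0,0,0,0,-0.99,1],
  [0,0,0,0,0,-0.99,1],
  [0,0,0,0,0,-0.99,1],
])

```text
time_s: 36.28
tcp_pos: [513.2, -259.1, 191.8]
tcp_rot: [3.14, 0.004, 2.579]
wrist_force: [-0.1, 0.5, 0.1]
finger_gap: 85.2
grip_force: 0.0
```

Request:
carry_out([
  [0,0,0,0,0,-0.99,1],
  [0,0,0,0,0,-0.99,1],
  [0,0,0,0,0,-0.99,1],
  [0,0,0,0,0,-0.99,1],
  [0,0,0,0,0,-0.99,1],
])

```text
time_s: 36.9
tcp_pos: [513.2, -259.1, 191.8]
tcp_rot: [3.141, 0.004, 3.011]
wrist_force: [-0.5, 0.1, 0.0]
finger_gap: 85.6
grip_force: 0.0
```

Request:
carry_out([
  [0.63,0.89,0,0,0,0,1],
  [0.63,0.89,0,0,0,0,1],
  [0.63,0.89,0,0,0,0,1],
  [0.63,0.89,0,0,0,0,1],
  [0.63,0.89,0,0,0,0,1],
], newtons=40)

```text
time_s: 37.52
tcp_pos: [462.3, -161.9, 191.6]
tcp_rot: [3.141, 0.004, 3.008]
wrist_force: [-0.7, -0.5, -0.8]
finger_gap: 85.4
grip_force: 0.0
```

Request:
carry_out([
  [0.63,0.89,0,0,0,0,1],
  [0.63,0.89,0,0,0,0,1],
  [0.63,0.89,0,0,0,0,1],
  [0,0,1,0,0,0,1],
  [0,0,1,0,0,0,1],
])

```text
time_s: 38.15
tcp_pos: [432.1, -103.6, 150.7]
tcp_rot: [3.141, 0.005, 3.009]
wrist_force: [0.5, 0.2, 0.2]
finger_gap: 85.3
grip_force: 0.0
```

Request:
carry_out([
  [0,0,1,0,0,0,1],
  [0,0,0.5,0,0,0,1],
  [0,0,0,0,0,0,1],
])

```text
time_s: 38.52
tcp_pos: [431.8, -103.9, 120.5]
tcp_rot: [3.141, 0.002, 3.009]
wrist_force: [-0.8, -0.4, 0.3]
finger_gap: 85.3
grip_force: 0.0
```

Now 102 mm down and close.

Request:
carry_out([
  [0,0,1,0,0,0,1],
  [0,0,1,0,0,0,1],
  [0,0,1,0,0,0,1],
  [0,0,1,0,0,0,1],
  [0,0,1,0,0,0,1],
])

```text
time_s: 39.15
tcp_pos: [433.4, -104.5, 21.0]
tcp_rot: [3.141, 0.005, 3.008]
wrist_force: [-0.1, -0.3, -0.0]
finger_gap: 85.5
grip_force: 0.0
```

Request:
carry_out([
  [0,0,0.1,0,0,0,1],
  [0,0,0,0,0,0,0],
  [0,0,0,0,0,0,0],
  [0,0,0,0,0,0,0],
  [0,0,0,0,0,0,0],
])

```text
time_s: 39.78
tcp_pos: [433.3, -104.6, 19.9]
tcp_rot: [3.142, 0.005, 3.008]
wrist_force: [-1.1, -0.5, 6.0]
finger_gap: 56.9
grip_force: 41.3
```

Request:
carry_out([
  [0,0,0,0,0,0,0],
])

```text
time_s: 39.9
tcp_pos: [433.4, -104.6, 19.9]
tcp_rot: [3.142, 0.005, 3.008]
wrist_force: [-1.8, 0.4, 5.7]
finger_gap: 57.0
grip_force: 41.3
```

Request:
carry_out([
  [0,0,-1,0,0,0,0],
  [0,0,-1,0,0,0,0],
  [0,0,-1,0,0,0,0],
  [0,0,-1,0,0,0,0],
  [0.13,0.96,-0.8,0,0,0,0],
])

```text
time_s: 40.52
tcp_pos: [432.8, -85.5, 116.3]
tcp_rot: [3.141, 0.005, 3.007]
wrist_force: [1.0, 0.2, -1.4]
finger_gap: 56.7
grip_force: 43.1
```

Request:
carry_out([
  [0.13,0.96,0,0,0,0,0],
  [0.13,0.96,0,0,0,0,0],
  [0.13,0.96,0,0,0,0,0],
  [0.13,0.96,0,0,0,0,0],
  [0.13,0.96,0,0,0,0,0],
])

```text
time_s: 41.15
tcp_pos: [432.2, 12.7, 115.5]
tcp_rot: [3.141, 0.004, 3.008]
wrist_force: [0.3, -0.1, -0.6]
finger_gap: 57.0
grip_force: 43.1
```

Request:
carry_out([
  [0.13,0.96,0,0,0,0,0],
  [0.13,0.96,0,0,0,0,0],
  [0.13,0.96,0,0,0,0,0],
  [0.13,0.96,0,0,0,0,0],
  [0.13,0.96,0,0,0,0,0],
])

```text
time_s: 41.78
tcp_pos: [432.1, 109.6, 115.5]
tcp_rot: [3.141, 0.004, 3.008]
wrist_force: [0.5, -0.1, -1.1]
finger_gap: 56.9
grip_force: 43.1
```

Request:
carry_out([
  [0.13,0.96,0,0,0,0,0],
  [0.13,0.96,0,0,0,0,0],
  [0.13,0.96,0,0,0,0,0],
  [0.13,0.96,0,0,0,0,0],
  [0.13,0.96,0,0,0,0,0],
])

```text
time_s: 42.4
tcp_pos: [431.9, 206.5, 115.5]
tcp_rot: [3.14, 0.004, 3.008]
wrist_force: [-1.0, 0.3, -1.8]
finger_gap: 56.9
grip_force: 43.1
```

Request:
carry_out([
  [0.13,0.96,0,0,0,0,0],
  [0.13,0.96,0,0,0,0,0],
  [0.13,0.96,0,0,0,0,0],
  [0.13,0.96,0,0,0,0,0],
  [0,0,0,0,0,0,0],
])

```text
time_s: 43.02
tcp_pos: [431.7, 284.6, 114.9]
tcp_rot: [3.14, 0.004, 3.01]
wrist_force: [0.2, -1.1, -1.6]
finger_gap: 56.9
grip_force: 43.2
```

Request:
carry_out([
  [0.13,0.94,0,0,0,0,0],
  [0.13,0.94,0,0,0,0,0],
  [0.13,0.94,0,0,0,0,0],
  [0.13,0.94,0,0,0,0,0],
  [0,0,0,0,0,0,0],
])

```text
time_s: 43.65
tcp_pos: [431.2, 360.8, 114.7]
tcp_rot: [3.141, 0.003, 3.01]
wrist_force: [0.0, -0.8, -1.3]
finger_gap: 56.7
grip_force: 43.3
```

Request:
carry_out([
  [0,0,1,0,0,0,0],
  [0,0,1,0,0,0,0],
  [0,0,1,0,0,0,0],
  [0,0,1,0,0,0,0],
  [0,0,0,0,0,0,0],
])

```text
time_s: 44.28
tcp_pos: [430.5, 358.3, 33.6]
tcp_rot: [-3.14, 0.001, 3.008]
wrist_force: [-0.5, -0.4, -0.8]
finger_gap: 56.5
grip_force: 43.3
```

Request:
carry_out([
  [-0.1,0.05,0.3,0,0,0,0],
  [0,0,0.08,0,0,0,0],
  [0,0,0,0,0,0,0],
])

```text
time_s: 44.65
tcp_pos: [433.9, 360.1, 27.6]
tcp_rot: [3.141, 0.004, 3.008]
wrist_force: [-0.5, -0.4, -1.3]
finger_gap: 57.0
grip_force: 43.3
```

Request:
carry_out([
  [0,0,0.1,0,0,0,0],
  [0,0,0.03,0,0,0,0],
  [0,0,0,0,0,0,0],
])

```text
time_s: 45.02
tcp_pos: [433.8, 360.0, 25.0]
tcp_rot: [3.141, 0.004, 3.008]
wrist_force: [-2.1, -0.7, 4.4]
finger_gap: 57.0
grip_force: 43.6
```

Request:
carry_out([
  [0,0,0,0,0,0,0.75],
  [0,0,0,0,0,0,0.9],
  [0,0,0,0,0,0,1],
  [0,0,-0.6,0,0,0,1],
  [0,0,-1,0,0,0,1],
])

```text
time_s: 45.65
tcp_pos: [433.3, 359.7, 57.2]
tcp_rot: [3.141, 0.003, 3.008]
wrist_force: [0.9, -0.5, -0.4]
finger_gap: 85.6
grip_force: 0.0
```

Request:
carry_out([
  [0,0,-1,0,0,0,1],
  [0,0,-1,0,0,0,1],
  [0,0,-1,0,0,0,1],
  [-0.95,-0.68,-1,0,0,0,1],
  [-0.95,-0.68,-1,0,0,0,1],
])

```text
time_s: 46.28
tcp_pos: [467.7, 327.7, 158.4]
tcp_rot: [3.14, 0.004, 3.009]
wrist_force: [0.7, -0.4, -0.2]
finger_gap: 85.1
grip_force: 0.0
```

Request:
carry_out([
  [-0.95,-0.68,-1,0,0,0,1],
  [-0.95,-0.68,-1,0,0,0,1],
  [-0.95,-0.68,0,0,0,0,1],
  [-0.95,-0.68,0,0,0,0,1],
  [-0.95,-0.68,0,0,0,0,1],
])

```text
time_s: 46.9
tcp_pos: [552.8, 246.8, 196.2]
tcp_rot: [3.141, 0.002, 3.008]
wrist_force: [0.1, 0.3, -0.0]
finger_gap: 85.5
grip_force: 0.0
```

Request:
carry_out([
  [-0.95,-0.68,0,0,0,0,1],
  [-0.95,-0.68,0,0,0,0,1],
  [-0.95,-0.68,0,0,0,0,1],
  [-0.95,-0.68,0,0,0,0,1],
  [-0.95,-0.68,0,0,0,0,1],
])

```text
time_s: 47.52
tcp_pos: [638.6, 166.8, 197.2]
tcp_rot: [3.141, 0.003, 3.008]
wrist_force: [0.2, 0.3, -0.3]
finger_gap: 84.9
grip_force: 0.0
```

Request:
carry_out([
  [-0.95,-0.68,0,0,0,0,1],
  [-0.95,-0.68,0,0,0,0,1],
  [-0.95,-0.68,0,0,0,0,1],
  [0,0,0,0,0,0,1],
])

```text
time_s: 48.02
tcp_pos: [689.7, 118.0, 196.8]
tcp_rot: [3.141, 0.003, 3.007]
wrist_force: [-0.7, -0.8, 0.1]
finger_gap: 85.5
grip_force: 0.0
```

```bash
python3 - <<'E'
from w import *
a=np.radians(-5);R=np.array([[np.cos(a),-np.sin(a)],[np.sin(a),np.cos(a)]])
wshot('w7',[(*(R@l+[646,121]),32) for l in [(60,20),(60,-20),(-60,-20),(-60,20)]]+[(433,360,65)])
E
```

```text
48.025 [689.7 118.  196.8] [179.97   0.19 172.26]
```

View pics/w7.png

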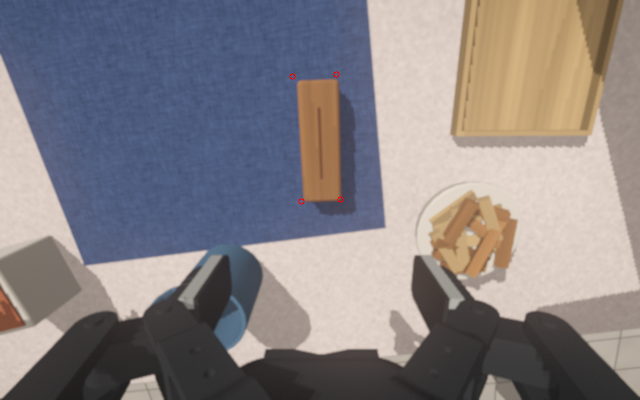

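The brush top is a wooden block with corners (298,82), (337,81), (341,200) and (304,201). The dry tray's far rim corners are (453,135) and (590,135).

```bash
python3 - <<'E'
from w import *
i=load('w7')
P=at_z('',[(298,82),(337,81),(341,200),(304,201)],32,i)[:,:2];c=P.mean(0)
d=(P[3]+P[2]-P[0]-P[1])/2;yaw=np.degrees(np.arctan2(d[1],d[0]));print(P.round(1),c.round(1),np.linalg.norm(d),yaw)
s=sensors.read_state();q=s['tcp_rot'][2];e=c-s['tcp_pos'][:2]
print('tx,ty units',(e@[np.cos(q),np.sin(q)]/20).round(2),(e@[np.sin(q),-np.cos(q)]/20).round(2),'az',-(180+yaw-np.degrees(q))/5)
print('dry far',at_z('',[(453,135),(590,135)],16,i).round(1))
E
```

```text
[[589.7 110.2]
 [593.7 146.1]
 [708.4 136.4]
 [704.3  98.3]] [649.  122.7] 115.08340680332375 -5.36826061907533
tx,ty units 2.0 -0.08 az -0.4648524086828786
dry far [[659.8 258.4  16. ]
 [678.6 397.7  16. ]]
```

Request:
carry_out([
  [1,-0.04,0,0,0,0,1],
  [1,-0.04,0,0,0,0,1],
  [0,0,1,0,0,-0.46,1],
  [0,0,1,0,0,0,1],
  [0,0,1,0,0,0,1],
], newtons=40)

```text
time_s: 48.7
tcp_pos: [648.3, 124.3, 137.0]
tcp_rot: [3.141, 0.003, 3.05]
wrist_force: [0.3, 1.2, -0.4]
finger_gap: 85.5
grip_force: 0.0
```

Request:
carry_out([
  [0,0,1,0,0,0,1],
  [0,0,1,0,0,0,1],
  [0,0,1,0,0,0,1],
  [0,0,1,0,0,0,1],
  [0,0,0,0,0,0,1],
])

```text
time_s: 49.32
tcp_pos: [647.5, 124.1, 56.1]
tcp_rot: [3.141, 0.0, 3.049]
wrist_force: [-0.3, 0.5, 0.5]
finger_gap: 85.3
grip_force: 0.0
```

Request:
carry_out([
  [0,0,1,0,0,0,1],
  [0,0,1,0,0,0,1],
  [0,0,0.5,0,0,0,1],
  [0,0,0,0,0,0,1],
])

```text
time_s: 49.82
tcp_pos: [649.1, 123.8, 7.5]
tcp_rot: [3.141, 0.003, 3.049]
wrist_force: [0.1, 0.4, 0.1]
finger_gap: 85.1
grip_force: 0.0
```

Request:
carry_out([
  [0,0,0,0,0,0,0],
  [0,0,0,0,0,0,0],
  [0,0,0,0,0,0,0],
  [0,0,0,0,0,0,0],
  [0,0,0,0,0,0,0],
])

```text
time_s: 50.45
tcp_pos: [649.9, 123.7, 8.2]
tcp_rot: [3.141, 0.005, 3.049]
wrist_force: [-0.8, -0.2, 6.2]
finger_gap: 39.6
grip_force: 41.5
```

Request:
carry_out([
  [0,0,-1,0,0,0,0],
  [0,0,-1,0,0,0,0],
  [0,0,-1,0,0,0,0],
  [0,0,-1,0,0,0,0],
  [0,0,-0.5,0,0,0.42,0],
])

```text
time_s: 51.08
tcp_pos: [649.4, 123.7, 98.2]
tcp_rot: [3.141, 0.004, 3.01]
wrist_force: [0.3, 1.1, -1.9]
finger_gap: 39.2
grip_force: 40.7
```

Request:
carry_out([
  [0.48,0.93,0,0,0,0,0],
  [0.48,0.93,0,0,0,0,0],
  [0.48,0.93,0,0,0,0,0],
  [0.48,0.93,0,0,0,0,0],
  [0.48,0.93,0,0,0,0,0],
])

```text
time_s: 51.7
tcp_pos: [612.7, 223.7, 97.0]
tcp_rot: [3.141, 0.003, 3.012]
wrist_force: [0.9, -0.1, -1.6]
finger_gap: 39.3
grip_force: 40.7
```

Request:
carry_out([
  [0.48,0.93,0,0,0,0,0],
  [0.48,0.93,0,0,0,0,0],
  [0.48,0.93,0,0,0,0,0],
  [0.48,0.93,0,0,0,0,0],
  [0.48,0.93,0,0,0,0,0],
])

```text
time_s: 52.32
tcp_pos: [577.4, 321.8, 97.1]
tcp_rot: [3.141, 0.003, 3.012]
wrist_force: [0.2, -0.3, -0.9]
finger_gap: 39.3
grip_force: 40.7
```

Request:
carry_out([
  [0.48,0.93,0,0,0,0,0],
  [0,0,0,0,0,0,0],
])

```text
time_s: 52.58
tcp_pos: [570.0, 342.0, 97.0]
tcp_rot: [3.141, 0.003, 3.014]
wrist_force: [0.5, -0.7, -1.7]
finger_gap: 39.2
grip_force: 40.7
```

Now down to TCP ≈ 13.2 (8.2 + 5).

Request:
carry_out([
  [-0.06,-0.05,1,0,0,0,0],
  [0,0,1,0,0,0,0],
  [0,0,1,0,0,0,0],
  [0,0,0.7,0,0,0,0],
  [0,0,0,0,0,0,0],
])

```text
time_s: 53.2
tcp_pos: [571.5, 338.5, 22.1]
tcp_rot: [-3.141, 0.002, 3.012]
wrist_force: [0.1, -0.1, -1.4]
finger_gap: 39.5
grip_force: 40.7
```

Request:
carry_out([
  [0,0,0.2,0,0,0,0],
  [0,0,0,0,0,0,0],
])

```text
time_s: 53.45
tcp_pos: [572.4, 339.2, 19.6]
tcp_rot: [3.14, 0.004, 3.012]
wrist_force: [-0.2, 0.3, -1.7]
finger_gap: 39.5
grip_force: 40.7
```

Request:
carry_out([
  [0,0.06,0.2,0,0,0,0],
  [0,0,0.05,0,0,0,0],
  [0,0,0,0,0,0,0],
])

```text
time_s: 53.82
tcp_pos: [572.2, 340.2, 14.0]
tcp_rot: [3.141, 0.003, 3.012]
wrist_force: [-0.5, 0.0, -1.3]
finger_gap: 39.6
grip_force: 40.7
```

Request:
carry_out([
  [0,0,0.05,0,0,0,0],
  [0,0,0,0,0,0,0],
  [0,0,0,0,0,0,0.6],
  [0,0,0,0,0,0,0.8],
  [0,0,0,0,0,0,0.9],
])

```text
time_s: 54.45
tcp_pos: [572.4, 340.2, 13.2]
tcp_rot: [3.141, 0.004, 3.012]
wrist_force: [-0.2, -0.4, 0.0]
finger_gap: 76.9
grip_force: 0.0
```

Request:
carry_out([
  [0,0,-0.6,0,0,0,0.9],
  [0,0,-1,0,0,0,0.9],
  [0,0,-1,0,0,0,0.9],
  [0,0,-1,0,0,0,0.9],
  [0,0,-1,0,0,0,0.9],
])

```text
time_s: 55.08
tcp_pos: [572.2, 340.3, 106.8]
tcp_rot: [3.14, 0.004, 3.012]
wrist_force: [-0.1, -0.2, 0.3]
finger_gap: 77.2
grip_force: 0.0
```

Request:
carry_out([
  [0,0,-1,0,0,0,1],
  [0,0,-1,0,0,0,1],
  [0,0,-1,0,0,0,1],
  [0,0,-1,0,0,0,1],
  [0,0,0,0,0,0,1],
])

```text
time_s: 55.7
tcp_pos: [572.7, 340.7, 187.5]
tcp_rot: [3.139, 0.007, 3.012]
wrist_force: [-0.5, -0.2, -0.2]
finger_gap: 85.5
grip_force: 0.0
```

```bash
python3 - <<'E'
from w import *
wshot('w8',[])
a=vision.get_image('top');cv2.imwrite('pics/top2.png',cv2.resize(a[105:255,175:445],None,fx=2.96,fy=2.96,interpolation=cv2.INTER_CUBIC))
E
```

```text
Traceback (most recent call last):
  File "w.py", line 7, in wshot
    for p in proj('wrist',pts,i): cv2.circle(b,tuple(int(v) for v in np.clip(p,-999,2000)),3,(0,0,255),1)
             ~~~~^^^^^^^^^^^^^^^
  File "h.py", line 12, in proj
    return cv2.projectPoints(np.array(X,float).reshape(-1,1,3),cv2.Rodrigues(np.array(i['R']))[0],np.array(i['t'],float),i['intrinsics'],np.array([i['k1'],0,0,0.]))[0].reshape(-1,2)
           ^^^^^^^^^^^^^^^^^^^^^^^^^^^^^^^^^^^^^^^^^^^^^^^^^^^^^^^^^^^^^^^^^^^^^^^^^^^^^^^^^^^^^^^^^^^^^^^^^^^^^^^^^^^^^^^^^^^^^^^^^^^^^^^^^^^^^^^^^^^^^^^^^^^^^^^^^^^^^^^^^^^^
AttributeError: 'NoneType' object has no attribute 'reshape'
```

```bash
python3 - <<'E'
from w import *
wshot('w8',[(571.6,340.6,37),(430.8,358.9,65)])
a=vision.get_image('scene');cv2.imwrite('pics/scene2.png',cv2.resize(a[130:290,185:500],None,fx=2.5,fy=2.5,interpolation=cv2.INTER_CUBIC))
E
```

```text
55.75 [572.1 340.4 186. ] [179.9    0.28 172.57]
```

View pics/w8.png

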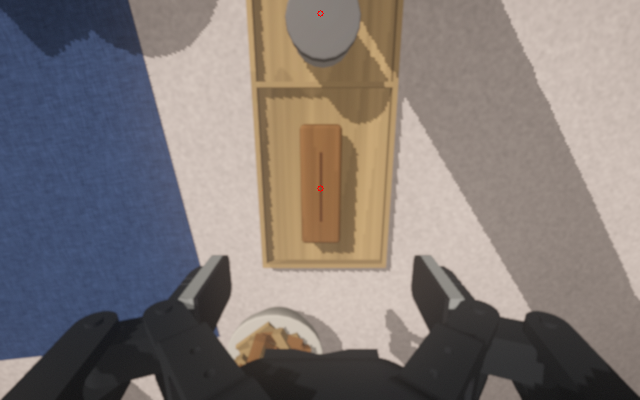

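View pics/scene2.png

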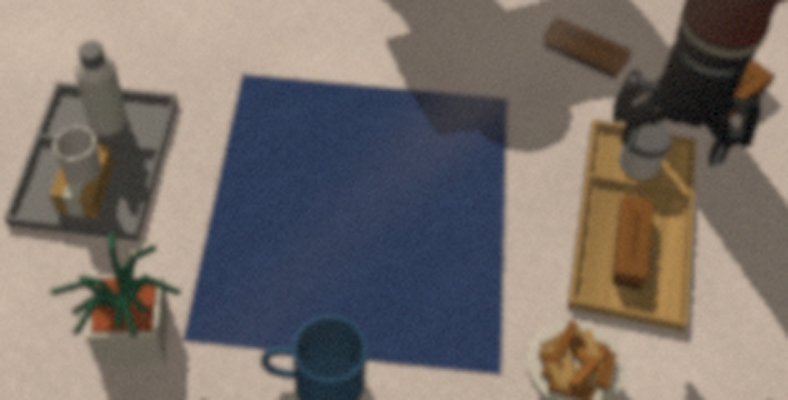

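Wrist view: the brush (321,183) is lengthwise in the middle of its cell and the tub (323,20) stands in the small cell. The scene view shows the bottle (100,95), the soap box with the cup on it (80,170), and the plant, mug and pegs undisturbed. I'm handing in.

```bash
python3 -c "
from workcell import ticket
print(ticket.finish_job())"
```

```text
the job is handed in; nothing more can be done
None
```

Both laundry kits are made up as asked and the job is handed in at about 56 s on the robot's clock; the last pictures show every item in its place and the plant, mug and bowl of pegs where they were.

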